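Eject the brass plug from a pellet die

TASK

A brass plug is stuck in the bore of the steel pellet die. Take the blue-handled ejector rod from its white rest, put it down the bore and push the plug right through so that it drops out below into the catch tray; leave the rod standing in the die, pushed down until its shoulder rests on the die, and let go. Do not knock over or push away the amber jar, the white mortar or the spatula.

Things in the scene. Friction and masses are not known exactly. Their poses are not given: they have to be found in the camera images.
- die_mouth (a point): Centre of the upper mouth of the die's bore, 110 mm above the bench; z up. The die is a plain upright steel cylinder, 60 mm outside diameter, 50 mm tall (bench height 60 to 110 mm), with a vertical through bore of 24 mm diameter, fixed on a grey stand. Below it is open space down to the catch tray.
- stand: Immovable grey stand carrying the die: 120 x 120 mm base, and a bridge 66 mm (x) by 116 mm (y), top at 60 mm, on two side legs; origin under its centre, on the bore's axis. Two black sprung shoes in the bore, 14 to 44 mm below the mouth, grip the plug: pushing it takes about 8 to 14 N until its top is 44 mm below the mouth, then it falls free. Behind it the shoes close to an 18 mm gap.
- tray_floor (a point): Centre of the floor of the white open catch tray built into the stand straight below the die: inner size 76 x 76 mm, rim 18 mm above this floor; floor 10 mm above the bench.
- plug_center (a point): Centre of the loose brass plug, a cylinder of 22 mm diameter and 20 mm length, 60 g, standing upright in the bore at the start with its top about 10 mm below the die's mouth.
- rod_handle (a point): Ejector rod's grasp point, on its axis in the navy blue round handle (26 mm diameter, 52 mm tall), 32 mm above the underside of the steel shoulder disc (38 mm diameter, 6 mm thick), 90 mm above the tip, 26 mm below the handle's top. Steel shank below the shoulder: 14 mm diameter, 58 mm long. 0.2 to 0.32 kg. At the start the rod hangs upright in its rest by the shoulder.
- rod_shoulder (a point): Centre of the underside of the rod's shoulder disc, 58 mm above the rod's tip; z points along the rod towards the handle.
- rod_tip (a point): Centre of the flat lower end of the rod's shank.
- rest: White fixed block, 70 x 70 mm and 72 mm tall, with a vertical 20 mm through hole at its centre in which the rod starts. Origin at the centre of its underside.
- jar_center (a point): Amber glass jar with a white cap, 48 mm diameter, 75 mm tall, loose on the bench; point at its centre. Leave alone.
- mortar_center (a point): White ceramic mortar bowl, 90 mm across, 45 mm tall, loose on the bench; point at its centre. Leave alone.
- spatula: Thin steel laboratory spatula with a blue sleeve, 180 mm long, 8 to 16 mm wide, lying loose on the bench along its x; origin under its middle. Leave alone.
There are look-alikes about, which are no part of the job. What is meant by the part that bears rod_handle is not green, and is the larger of those in its own colour.

How it is judged:
On the way, in this order (a step that is already met when the one before it is completed fails the run):
1. the rod's tip is in the bore, above the plug (z of rod_tip in the frame of die_mouth below -0.004 m and horizontal distance between rod_tip and die_mouth below 0.01 m and z of plug_center in the frame of die_mouth above -0.05 m), for 0.1 s.
2. the plug has left the bore at its lower end (z of plug_center in the frame of die_mouth below -0.062 m and horizontal distance between plug_center and die_mouth below 0.045 m), for 0.1 s.
At the end, for the whole second after the job is handed in: The plug lies at rest in the catch tray (centre under 16 mm above the tray floor, within 40 mm of its middle), and the released rod stands still and upright (within 0.1 rad) in the die, its shoulder within 4 mm of the die's top face and within 8 mm of the bore's axis (z of plug_center in the frame of tray_floor below 0.016 m and horizontal distance between plug_center and tray_floor below 0.04 m and linear speed of plug below 0.03 m/s and z of rod_shoulder in the frame of die_mouth below 0.004 m and horizontal distance between rod_shoulder and die_mouth below 0.008 m and angle between rod_shoulder's own z axis and vertical below 0.1 rad and linear speed of rod below 0.02 m/s); the robot touches nothing.
It fails at once if the jar is knocked over or pushed away by more than 30 mm (distance of jar_center from where it was at the start of the episode above 0.03 m or angle between jar_center's own z axis and vertical above 0.5 rad).
It fails at once if the mortar is tipped or pushed away by more than 30 mm (distance of mortar_center from where it was at the start of the episode above 0.03 m or angle between mortar_center's own z axis and vertical above 0.5 rad).
It fails at once if the spatula is pushed away by more than 30 mm (distance of spatula from where it was at the start of the episode above 0.03 m).
It also fails if it takes over 45 s, if anything falls off the work surface, if the arm or the gripper's body presses on something with over 40 N, if the wrist force passes 120 N, or if a joint passes its speed limit or range.

ROBOT

A 6-joint arm with a two-finger parallel gripper is mounted at the origin on the work surface. World frame = base frame: x ahead of the robot, y to its left, z up, the work surface at z = 0. Lengths are in m, angles in rad, forces in N, time in s.
With the tool pointing down it reaches from about 0.35 to 0.975 m from the base axis. Payload 7.1 kg.
Tool frame: the origin (TCP) lies midway between the tips of the shut fingers; the grasp point (between the pads) lies behind it (env.grip_depth is the x of the grasp point in the tool frame, in m); x points along the fingers, y is the direction in which the jaws open and shut, and the axes are right-handed (so a half turn about x gives the same grasp; the last joint's range is limited). The gripper opens to 88 mm and grips with 3 to 60 N. Pads are 20 mm wide; open, the fingers measure 115 mm over their backs; the gripper's body (75 mm by 178 mm) begins 61 mm behind the grasp point.
Start: joints at [-1.151, 0.423, 1.63, -0, 1.089, -0.019], TCP at [0.266, -0.566, 0.223] pointing down, gripper open.
Joint ranges: [-3, 3], [-0.9, 2.11], [0.09, 2.58], [-1.31, 4.45], [0.11, 2.69], [-2.54, 2.54]. Speed limits (rad/s): [2.39, 2.39, 3.01, 3.14, 3.14, 3.14].

INTERFACE

Orientations are given as a unit quaternion [w, x, y, z].
In Python, from workcell import env gives the robot as it stands. The module is installed in compiled form; this text tells all that it offers.
- The arm moves only by the shell command python3 -m pendant 'ROWS'. ROWS is JSON, a list that holds one entry, the list of rows, each a list of 7 numbers: the shift along the tool's x, y, z in mm, then the turn, a rotation vector about the tool's x, y, z in rad, then the closure, from 0 (fully open) to 1 (shut). A call has 1 to 8 rows; each row is the pose to reach, as a shift and turn from the pose measured when the call began, along the tool's axes at that moment; what a row does not reach only later rows make up. A row lasts 1/8 s, in which the tool goes at most 62.5 mm and 10.7 degrees, less where a joint would pass 70% of its speed; a pose out of reach is approached as far as the arm can. A call with a gripper value outside its range is refused whole. The fingers move at their own pace and stop on an object; the grip force is fixed at half the most. Time passes only in rows, so rows that repeat a pose let the fingers close. It gives the time, the measured TCP pose, the force and the opening at its end, in the units of the state.
- env.state(): the state, without advancing time (a new reading comes with each control period).
- env.get_image(name): name is "scene" or "top" or "wrist"; returns the picture (480x640x3 uint8, red, green, blue); there is no depth.
- env.camera_info(name): a dict with "fx", "fy", "cx", "cy" (pixels), "rvec" (rotation vector, rad) and "tvec" (3), from world to camera coordinates, as OpenCV has them. Camera axes: x right, y down, z forward; pixel columns grow to the right and rows downward; lengths in m; the calibration is good to about 2 mm. The wrist camera is an equidistant fisheye: a pixel r from the principal point sees the ray r / f radians off the axis. A picture is of the moment at which its call begins: read the wrist's pose just before it. camera_info takes no time and is no camera call; for the wrist camera it gives the pose at the moment of the call.
- env.finish_job(): hands the job in, once; it reports no verdict.
Trained networks look in the newest picture that a camera, given by its name, has taken for a name from the list of things; names that differ only in an ending like _2 or _b are one class to them, and where a whole thing is asked for, a point or a joint stands for the part that bears it (a point fixed in the world has none). Each returns a list of dicts, best first, with "conf" (0 to 1); they miss things now and then, are a little off and sometimes report something else, mostly with a low value. They report only what shows in the picture. A call takes as long as a camera call. They do not tell look-alikes from the thing itself.
- env.find_in(camera, query): "xyz" ([x, y, z] in m, in world coordinates, good to about 4 mm: the middle of the surface that is visible of it).
The state is a dict: "time": time; "joint_positions": joint angles; "qvel": joint speeds; "effort": joint torques, N m; "eef_pos": TCP position; "tcp_rot": TCP orientation; "contact_force": force on the tool from outside, world axes, zero at the start; "moment": the same for the moment, N m; "gripper_width": finger opening in m.
Only numpy, scipy, OpenCV 4.12 (cv2) and the standard library are available. Lean on these libraries where they do the work, as an engineer would, in place of code of your own. Each camera call takes 0.05 s, during which the arm holds its last target. There are 200 camera calls.

## Working session

There is one attempt and no reset: what is moved stays moved. The work goes in short steps, Python scripts to look and compute and a shell command to move; the robot and the scene stay as the last step left them, time stands still between calls to the robot, and variables do not carry over. Pictures are saved under pics/ and viewed, about 8 in all and at most 12, crops included, and the job is handed in when it is done.

```bash
mkdir -p pics
python3 - <<'E'
from workcell import env
import cv2
for n in("scene","top"):
    cv2.imwrite(f"pics/{n}0.png",env.get_image(n)[:,:,::-1])
    for q in("rod_handle","die_mouth","rest","stand","jar_center","mortar_center","spatula","plug_center"):
        print(n,q,[([round(v,3) for v in d["xyz"]],round(d["conf"],2)) for d in env.find_in(n,q)])
s=env.state();print({k:s[k] for k in("time","eef_pos","tcp_rot","contact_force","gripper_width")},env.grip_depth)
E
```

```text
scene rod_handle [([0.529, -0.125, 0.102], 0.87), ([0.428, -0.124, 0.073], 0.66), ([0.578, -0.035, 0.056], 0.52)]
scene die_mouth [([0.551, 0.163, 0.052], 0.68)]
scene rest [([0.539, -0.141, 0.051], 0.88), ([0.551, 0.159, 0.051], 0.67)]
scene stand [([0.545, 0.159, 0.05], 0.55)]
scene jar_center [([0.793, 0.056, 0.047], 0.92)]
scene mortar_center [([0.558, 0.407, 0.032], 0.6)]
scene spatula [([0.503, -0.388, 0.005], 0.8)]
scene plug_center []
top rod_handle [([0.52, -0.117, 0.118], 0.71), ([0.422, -0.112, 0.109], 0.67), ([0.574, -0.029, 0.079], 0.5)]
top die_mouth [([0.518, 0.175, 0.062], 0.67)]
top rest [([0.516, -0.107, 0.071], 0.66)]
top stand [([0.521, 0.178, 0.061], 0.97)]
top jar_center [([0.769, 0.073, 0.075], 0.96)]
top mortar_center [([0.563, 0.407, 0.027], 0.74)]
top spatula [([0.497, -0.383, 0.006], 0.64)]
top plug_center [([0.567, 0.405, 0.023], 0.71), ([0.533, 0.186, 0.098], 0.55)]
{'time': 0.9, 'eef_pos': array([ 0.26553896, -0.56576719,  0.22267706]), 'tcp_rot': array([-0.15389484, -0.69014627, -0.15390968,  0.69016397]), 'contact_force': array([-0.31396726, -0.36468692, -0.22232354]), 'gripper_width': 0.08760677388455183} -0.0187
```

View pics/scene0.png

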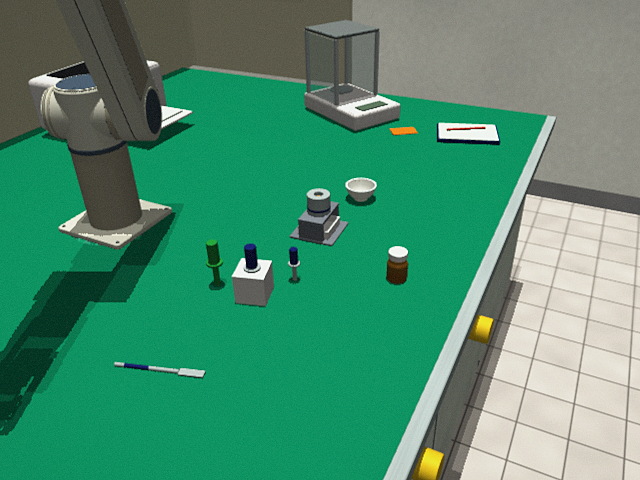

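View pics/top0.png

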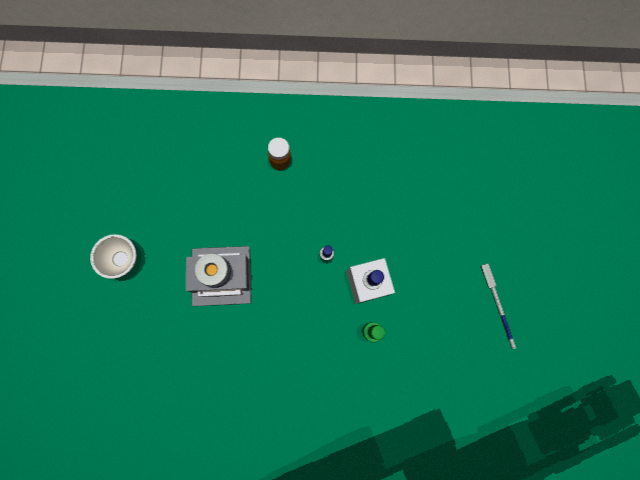

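Candidates for rod_handle: the navy rod in the white rest, scene (251,256) / top (376,277); the small navy rod at scene (294,256) / top (327,252); the green rod at scene (213,252) / top (374,332). The larger navy one, in the rest, fits the description because it isn't green and is the bigger of the two blue ones. I'll confirm it in a crop and measure.

```bash
cat > h.py <<'E'
from workcell import env
import cv2,numpy as np
from scipy.spatial.transform import Rotation as R
def ray(ci,uv):
    K=np.array([[ci["fx"],0,ci["cx"]],[0,ci["fy"],ci["cy"]],[0,0,1]])
    M=cv2.Rodrigues(np.array(ci["rvec"],float))[0];t=np.array(ci["tvec"],float).ravel()
    return -M.T@t, M, K
def plane(ci,uv,z,fish=False):
    o,M,K=ray(ci,uv)
    p=np.array([(uv[0]-ci["cx"])/ci["fx"],(uv[1]-ci["cy"])/ci["fy"]])
    if fish:
        r=np.linalg.norm(p); d=np.r_[p/max(r,1e-9)*np.sin(r),np.cos(r)]
    else: d=np.r_[p,1]
    d=M.T@d
    return o+d*(z-o[2])/d[2]
def proj(ci,X,fish=False):
    o,M,K=ray(ci,None); c=M@(np.array(X)-o)
    if fish:
        r=np.hypot(c[0],c[1]); th=np.arctan2(r,c[2]); return c[:2]/r*th*[ci["fx"],ci["fy"]]+[ci["cx"],ci["cy"]]
    return c[:2]/c[2]*[ci["fx"],ci["fy"]]+[ci["cx"],ci["cy"]]
def Rt():
    q=np.array(env.state()["tcp_rot"]); return R.from_quat(q[[1,2,3,0]]).as_matrix()
def shift(target): # world TCP target -> tool mm
    return 1000*Rt().T@(np.array(target)-env.state()["eef_pos"])
E
python3 - <<'E'
from h import *
ims={n:cv2.imread(f"pics/{n}0.png") for n in("scene","top")}
ci={n:env.camera_info(n) for n in ims}
print("tool axes cols\n",Rt().round(3))
a=cv2.resize(ims["scene"][225:315,190:310],None,fx=4,fy=4,interpolation=cv2.INTER_CUBIC)
b=cv2.resize(ims["top"][225:345,170:400][:, :],None,fx=2,fy=3,interpolation=cv2.INTER_CUBIC)
c=np.zeros((360,800,3),np.uint8);c[:,:480]=a;b=cv2.resize(ims["top"][235:345,310:400],(320,360));c[:,480:]=b
cv2.imwrite("pics/crop.png",c)
for n,(z) in (("scene",None),("top",None)):
    im=ims[n].astype(int);m=((im[:,:,0]>im[:,:,1]+25)&(im[:,:,0]>im[:,:,2]+25)).astype(np.uint8)
    k,l,st,ce=cv2.connectedComponentsWithStats(m)
    for i in range(1,k):
        if st[i,4]>25: print(n,st[i],ce[i].round(1),"z.104:",plane(ci[n],ce[i],.104).round(4),"z.13:",plane(ci[n],ce[i],.13).round(4))
print("die",plane(ci["top"],(212,270),.11).round(4), plane(ci["scene"],(318.5,194),.11).round(4))
for n in ims: print(n,ray(ci[n],0)[0].round(3),ci[n]["fx"])
E
```

```text
tool axes cols
 [[-0.     0.425 -0.905]
 [ 0.    -0.905 -0.425]
 [-1.    -0.     0.   ]]
scene [437 124  59  20 104] [458.6 138.4] z.104: [0.7549 0.6934 0.104 ] z.13: [0.7687 0.6311 0.13  ]
scene [244 244  12   7  64] [249.4 246.8] z.104: [ 0.4981 -0.0864  0.104 ] z.13: [ 0.5217 -0.119   0.13  ]
scene [290 247   7   5  31] [293. 249.] z.104: [ 0.59   -0.0541  0.104 ] z.13: [ 0.6101 -0.0879  0.13  ]
scene [248 256   8  12  34] [251.9 261.4] z.104: [ 0.5336 -0.1321  0.104 ] z.13: [ 0.5559 -0.163   0.13  ]
scene [124 363  25   6  87] [135.8 365.8] z.104: [ 0.5215 -0.474   0.104 ] z.13: [ 0.5443 -0.4918  0.13  ]
top [323 246  10   9  74] [327.4 250.1] z.104: [ 0.5728 -0.0299  0.104 ] z.13: [ 0.5684 -0.0283  0.13  ]
top [370 270  14  14 154] [376.7 276.3] z.104: [ 0.5255 -0.1228  0.104 ] z.13: [ 0.5225 -0.1183  0.13  ]
top [501 315  11  24  85] [506.2 326.7] z.104: [ 0.438  -0.3624  0.104 ] z.13: [ 0.4378 -0.3503  0.13  ]
die [0.5291 0.1822 0.11  ] [0.5314 0.1861 0.11  ]
scene [ 1.118 -0.942  0.787] 567.0952755413467
top [0.432 0.018 0.922] 441.53045502505756
```

View pics/crop.png

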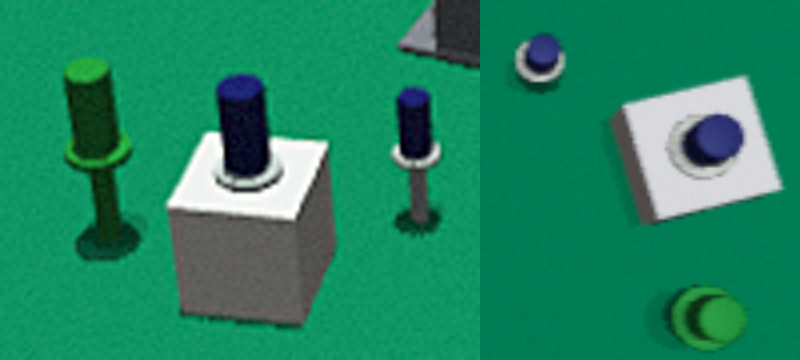

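The crop confirms it: the larger navy rod sits in the white rest, with the small navy one and the green one standing to either side. Next I move above it.

```bash
python3 -m pendant '[[[0,-20,-30,0,0,0,0],[0,-55,-80,0,0,0,0],[0,-90,-130,0,0,0,0],[0,-125,-180,0,0,0,0],[0,-160,-230,0,0,0,0],[0,-195,-280,0,0,0,0],[0,-225,-325,0,0,0,0],[0,-250,-360,0,0,0,0]]]'
python3 - <<'E'
from h import *
print(shift([.5225,-.1185,.20]),Rt().round(3))
E
```

```text
time: 1.9
eef_pos: [0.4862, -0.1846, 0.223]
tcp_rot: [0.154, 0.69, 0.154, -0.69]
contact_force: [0.6, 0.3, -0.7]
gripper_width: 0.0879
[ 22.964597   -44.34118333 -60.91786535] [[ 0.001  0.426 -0.905]
 [-0.    -0.905 -0.426]
 [-1.     0.    -0.001]]
```

```bash
python3 -m pendant '[[[0,-20,-30,0,0,0,0],[5,-38,-52,0,0,0,0],[15,-44,-61,0,0,0,0],[23,-44,-61,0,0,0,0],[23,-44,-61,0,0,0,0]]]'
python3 - <<'E'
from h import *
ci=env.camera_info("wrist");im=env.get_image("wrist");cv2.imwrite("pics/w1.png",im[:,:,::-1])
print(ray(ci,0)[0],proj(ci,[.5225,-.1185,.130],True),proj(ci,[.5225,-.1185,.078],True),ci["fx"])
print([(np.round(d["xyz"],4),d["conf"]) for d in env.find_in("wrist","rod_handle")])
E
```

```text
time: 2.52
eef_pos: [0.5217, -0.1195, 0.199]
tcp_rot: [-0.154, -0.69, -0.154, 0.691]
contact_force: [0.2, -0.1, 1.3]
gripper_width: 0.0876
[ 0.58842643 -0.08881282  0.36099517] [311.93160873 248.64512444] [312.25061705 228.87412664] 371.64829954431775
[(array([ 0.4287, -0.116 ,  0.0772]), 0.97), (array([ 0.5269, -0.1154,  0.1241]), 0.89), (array([ 0.5772, -0.0335,  0.0821]), 0.61)]
```

View pics/w1.png

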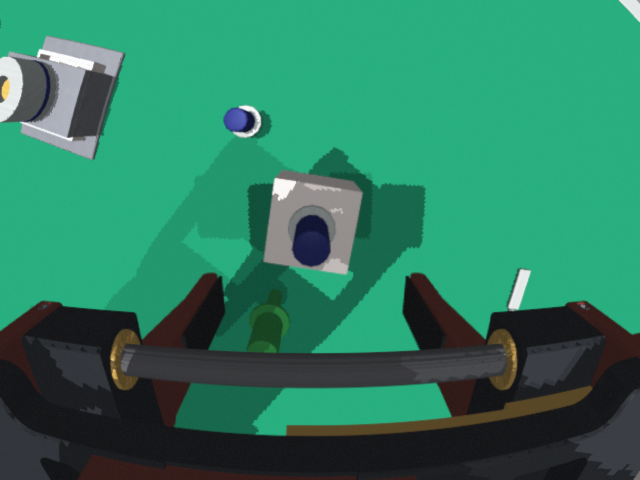

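The wrist view puts the handle top at (311,247), where I predicted (312,249). The jaws straddle it and the green rod is clear of them. Descending.

```bash
python3 -m pendant '[[[20,-1,-1,0,0,0,0],[45,-1,-1,0,0,0,0],[70,-1,-1,0,0,0,0],[90,-1,-1,0,0,0,0],[104,-1,-1,0,0,0,0],[112,-1,-1,0,0,0,0],[112,-1,-1,0,0,0,0],[112,-1,-1,0,0,0,0]]]'
python3 -m pendant '[[[0,0,0,0,0,0,0.4],[0,0,0,0,0,0,0.9],[0,0,0,0,0,0,1],[0,0,0,0,0,0,1],[0,0,0,0,0,0,1],[0,0,0,0,0,0,1],[0,0,0,0,0,0,1]]]'
```

```text
time: 3.62
eef_pos: [0.5233, -0.1186, 0.0884]
tcp_rot: [0.154, 0.691, 0.154, -0.69]
contact_force: [0.2, 0.5, -0.4]
gripper_width: 0.088
time: 4.5
eef_pos: [0.5231, -0.1184, 0.0884]
tcp_rot: [0.154, 0.69, 0.154, -0.69]
contact_force: [-1.0, 1.5, 1.6]
gripper_width: 0.0255
```

Handle gripped at 25.5 mm. Lifting.

```bash
python3 -m pendant '[[[-10,0,0,0,0,0,1],[-30,0,0,0,0,0,1],[-55,0,0,0,0,0,1],[-80,0,0,0,0,0,1],[-105,0,0,0,0,0,1],[-130,0,0,0,0,0,1],[-145,0,0,0,0,0,1],[-150,0,0,0,0,0,1]]]'
python3 - <<'E'
from h import *
env.get_image("wrist")
for c in("wrist","top"):
  env.get_image(c)
  for q in("die_mouth","stand"): print(c,q,[(np.round(d["xyz"],4),round(d["conf"],2)) for d in env.find_in(c,q)])
# refine die annulus/plug in top image
im=cv2.imread("pics/top0.png");ci=env.camera_info("top")
c=cv2.resize(im[240:315,170:270],None,fx=8,fy=8,interpolation=cv2.INTER_CUBIC);cv2.imwrite("pics/die.png",c)
print(shift([.530,.184,.238]),env.state()["contact_force"])
E
```

```text
time: 5.5
eef_pos: [0.5231, -0.1184, 0.2392]
tcp_rot: [0.154, 0.691, 0.153, -0.69]
contact_force: [0.5, -0.2, -3.0]
gripper_width: 0.0256
wrist die_mouth [(array([0.5346, 0.1596, 0.0604]), 0.84)]
wrist stand [(array([0.5401, 0.1599, 0.0587]), 0.66), (array([ 0.53  , -0.1126,  0.2687]), 0.24)]
top die_mouth [(array([0.5157, 0.1749, 0.0599]), 0.77)]
top stand []
[  -0.40185256 -270.46337213 -135.09004195] [ 0.15254765 -0.53096581 -2.87954934]
```

View pics/die.png

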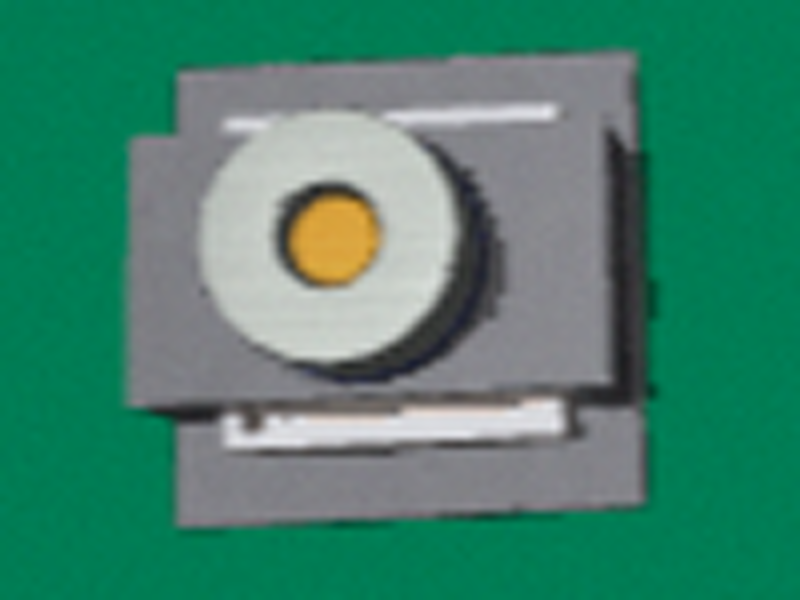

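Outer ring of the die's top face is centred at crop (330,235), i.e. top pixel (210.8,268.9), so the bore is at about (0.531,0.185). Moving there at height.

```bash
python3 -m pendant '[[[0,-18,-9,0,0,0,1],[0,-55,-27,0,0,0,1],[0,-100,-50,0,0,0,1],[0,-145,-72,0,0,0,1],[0,-190,-95,0,0,0,1],[0,-230,-115,0,0,0,1],[0,-258,-129,0,0,0,1],[0,-271,-136,0,0,0,1]]]'; python3 -m pendant '[[[0,0,0,0,0,0,1],[0,0,0,0,0,0,1]]]'
python3 - <<'E'
from h import *
print(shift([.531,.185,.239]))
ci=env.camera_info("wrist");im=env.get_image("wrist");cv2.imwrite("pics/w2.png",im[:,:,::-1])
e=env.state()["eef_pos"]
print(proj(ci,[.531,.185,.11],True),"tip",proj(ci,e-[0,0,.0744],True),"shoulder",proj(ci,e-[0,0,.0164],True))
cv2.imwrite("pics/top2.png",env.get_image("top")[:,:,::-1]);cv2.imwrite("pics/scene2.png",env.get_image("scene")[:,:,::-1])
E
```

```text
time: 6.85
eef_pos: [0.5299, 0.1871, 0.2372]
tcp_rot: [-0.154, -0.69, -0.155, 0.69]
contact_force: [0.5, -0.7, -3.6]
gripper_width: 0.0254
time: 7.1
eef_pos: [0.5296, 0.1865, 0.2371]
tcp_rot: [-0.154, -0.689, -0.155, 0.691]
contact_force: [0.0, -0.4, -3.0]
gripper_width: 0.0258
[-1.94372236  1.91375388 -0.64511363]
[315.30654045 227.46938148] tip [313.21407104 247.76355991] shoulder [313.05103109 281.01330202]
```

View pics/w2.png

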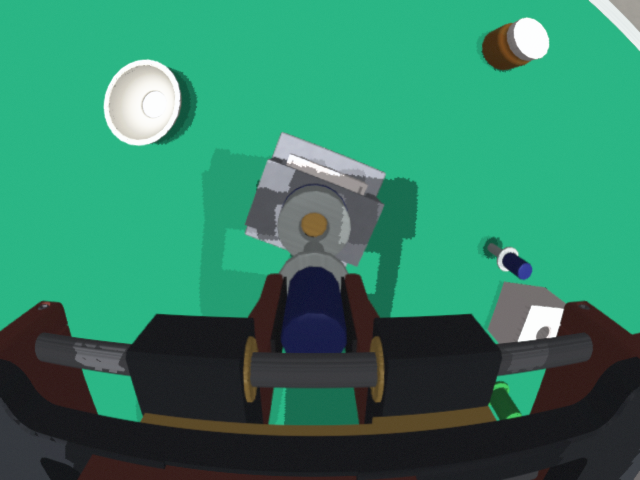

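The rod points at the die's mouth, around (314,222). I'll enlarge that area to measure the alignment.

Run:
```python
import cv2
im=cv2.imread("pics/w2.png")
cv2.imwrite("pics/w2c.png",cv2.resize(im[175:295,235:395],None,fx=5,fy=5,interpolation=cv2.INTER_CUBIC))
```

```text
(no output)
```

View pics/w2c.png

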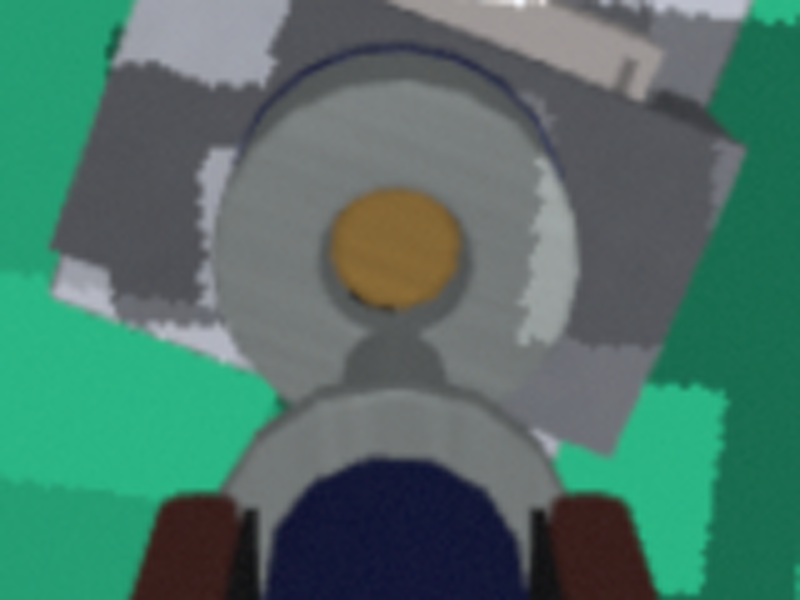

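Run:
```python
from h import *
ci=env.camera_info("wrist");e=env.state()["eef_pos"]
d=plane(ci,(313.8,225.8),.11,True);t=plane(ci,(313.2,248.6),e[2]-.0744,True)
print(d,t,e,"tool mm",1000*Rt().T@(d-t), "tcp-based",1000*Rt().T@(d-e))
# tilt of tool
print(Rt().round(4))
```

```text
[0.53206186 0.18637676 0.11      ] [0.52954349 0.18563258 0.16286278] [0.52992336 0.18613552 0.23726278] tool mm [52.85900027  0.43462164 -2.66590918] tcp-based [127.25945489   0.77959162  -2.20699916]
[[-1.500e-03  4.255e-01 -9.050e-01]
 [ 1.000e-04 -9.050e-01 -4.255e-01]
 [-1.000e+00 -7.000e-04  1.300e-03]]
```

```bash
python3 -m pendant '[[[0,0.5,-2,0,0,0,1],[15,0.5,-2,0,0,0,1],[30,0.5,-2,0,0,0,1],[40,0.5,-2,0,0,0,1],[48,0.5,-2,0,0,0,1],[54,0.5,-2,0,0,0,1],[60,0.5,-2,0,0,0,1],[60,0.5,-2,0,0,0,1]]]';python3 - <<'E'
from h import *
print(shift([.5318,.1862,.1844-.0066]),env.state()["moment"])
E
```

```text
time: 8.25
eef_pos: [0.5316, 0.1865, 0.1769]
tcp_rot: [-0.154, -0.689, -0.154, 0.691]
contact_force: [-0.6, -0.1, -3.1]
gripper_width: 0.0256
[-0.91837629  0.30723351 -0.02685009] [0.00328583 0.03129825 0.08210685]
```

The tip is 7–8 mm inside the bore with no side force. Pushing in stages.

```bash
python3 -m pendant '[[[4,0,0,0,0,0,1],[8,0,0,0,0,0,1],[12,0,0,0,0,0,1],[16,0,0,0,0,0,1],[20,0,0,0,0,0,1],[24,0,0,0,0,0,1]]]'
python3 -m pendant '[[[4,0,0,0,0,0,1],[8,0,0,0,0,0,1],[12,0,0,0,0,0,1],[15,0,0,0,0,0,1],[18,0,0,0,0,0,1],[18,0,0,0,0,0,1]]]'
```

```text
time: 9.0
eef_pos: [0.5329, 0.187, 0.1545]
tcp_rot: [0.154, 0.691, 0.154, -0.69]
contact_force: [-0.3, 0.2, 8.0]
gripper_width: 0.0255
time: 9.75
eef_pos: [0.5327, 0.1869, 0.136]
tcp_rot: [0.154, 0.69, 0.154, -0.69]
contact_force: [0.6, -0.9, -2.8]
gripper_width: 0.0258
```

The force has gone back to the rod's weight alone, so the plug has fallen free. Lowering until the shoulder touches.

```bash
python3 -m pendant '[[[3,0,0,0,0,0,1],[6,0,0,0,0,0,1],[8,0,0,0,0,0,1],[9,0,0,0,0,0,1],[9,0,0,0,0,0,1]]]'
python3 -m pendant '[[[1,0,0,0,0,0,1],[1,0,0,0,0,0,1]]]'
```

```text
time: 10.38
eef_pos: [0.5327, 0.1869, 0.127]
tcp_rot: [0.154, 0.69, 0.154, -0.69]
contact_force: [0.4, -0.1, -2.2]
gripper_width: 0.0254
time: 10.62
eef_pos: [0.5329, 0.187, 0.1264]
tcp_rot: [0.154, 0.69, 0.154, -0.69]
contact_force: [-1.0, 0.0, 1.9]
gripper_width: 0.0259
```

```bash
python3 -m pendant '[[[0.5,0,0,0,0,0,1],[0.5,0,0,0,0,0,1]]]'
python3 -m pendant '[[[0,0,0,0,0,0,0.7],[0,0,0,0,0,0,0.4],[0,0,0,0,0,0,0],[0,0,0,0,0,0,0],[0,0,0,0,0,0,0],[0,0,0,0,0,0,0],[0,0,0,0,0,0,0]]]'
python3 -m pendant '[[[-8,0,0,0,0,0,0],[-25,0,0,0,0,0,0],[-50,0,0,0,0,0,0],[-75,0,0,0,0,0,0],[-100,0,0,0,0,0,0],[-110,0,0,0,0,0,0],[-110,0,0,0,0,0,0],[-110,0,0,0,0,0,0]]]'
python3 - <<'E'
from h import *
out=[]
for n in("scene","top","wrist"):
    im=env.get_image(n)[:,:,::-1];ci=env.camera_info(n);f=n=="wrist"
    for q in("rod_handle","plug_center","die_mouth"): print(n,q,[(np.round(d["xyz"],3),round(d["conf"],2)) for d in env.find_in(n,q)])
    u,v=proj(ci,[.532,.186,.09],f).astype(int);w=80 if f else 40
    u=np.clip(u,w,639-w);v=np.clip(v,w,479-w)
    out.append(cv2.resize(im[v-w:v+w,u-w:u+w],(266,266),interpolation=cv2.INTER_CUBIC))
cv2.imwrite("pics/end.png",cv2.resize(np.hstack(out),(798,266)))
E
```

```text
time: 10.88
eef_pos: [0.5329, 0.187, 0.1264]
tcp_rot: [0.154, 0.691, 0.154, -0.69]
contact_force: [-2.7, -0.2, 5.4]
gripper_width: 0.0258
time: 11.75
eef_pos: [0.533, 0.187, 0.1264]
tcp_rot: [0.154, 0.691, 0.154, -0.69]
contact_force: [0.2, -0.1, -0.3]
gripper_width: 0.0828
time: 12.75
eef_pos: [0.5323, 0.1867, 0.2356]
tcp_rot: [-0.154, -0.69, -0.154, 0.69]
contact_force: [-0.6, -0.3, 0.3]
gripper_width: 0.0878
scene rod_handle [(array([ 0.429, -0.124,  0.072]), 0.89), (array([0.536, 0.18 , 0.141]), 0.65), (array([ 0.579, -0.032,  0.056]), 0.56)]
scene plug_center []
scene die_mouth [(array([0.551, 0.161, 0.044]), 0.8)]
top rod_handle [(array([0.528, 0.181, 0.139]), 0.67), (array([ 0.575, -0.03 ,  0.082]), 0.49)]
top plug_center []
top die_mouth [(array([0.51 , 0.155, 0.059]), 0.56)]
wrist rod_handle [(array([0.54 , 0.191, 0.163]), 0.63), (array([ 0.577, -0.023,  0.061]), 0.61)]
wrist plug_center [(array([0.775, 0.078, 0.066]), 0.7)]
wrist die_mouth [(array([0.548, 0.198, 0.061]), 0.61)]
```

View pics/end.png

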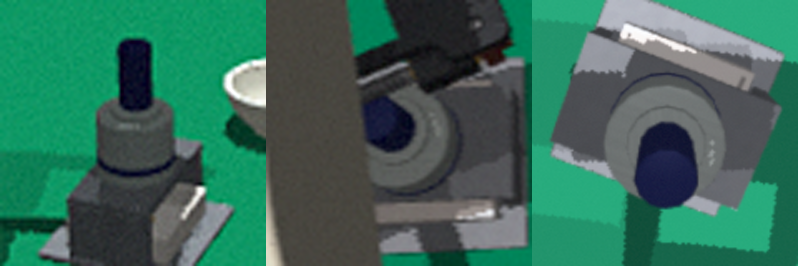

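The end crops show the rod upright with its shoulder flat on the die and the gripper clear of it. The plug is under the bridge, out of sight of all three cameras. Handing in.

```bash
python3 -c "
from workcell import env
print(env.finish_job(), env.state()['time'])"
```

```text
the job is handed in; nothing more can be done
the job is handed in; nothing more can be done
```

I took the larger navy-handled rod from the white rest, pushed the plug through the die with it, and left the rod standing in the bore, released. I handed the job in at about 13 s of the 45 s allowed.

- **Plug:** I didn't see it in the tray. After it drops, the bridge hides it from all three cameras, and the plug finder returned nothing in the scene and top views. In the wrist view its one hit was at the jar's position, so a false one. That it fell rests on the forces: about 11 N of push at mid-stroke, then back to the rod's weight alone, with the tip about 48 mm below the mouth. The rod then went on freely to its full depth.
- **Rod:** The last pictures show it upright with its shoulder flat on the die. When I let go, its axis was about 1–2 mm from my estimate of the bore's axis. The shoulder touched the die at the expected height with only a few newtons.
- **Gripper:** It is open and about 110 mm above where it let go, and the tool force reads close to zero.
- **Jar, mortar and spatula:** The arm's path stayed well clear of all three and I felt no unexpected contact. I didn't measure their positions again at the end.

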